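# Padlock the pastry kitchen's lock-up chest

### The job

Lock up the small steel ingredient chest: shut its lid, stand the open brass padlock on the chest's base plate with the two eye tabs in the gap under its shackle end, and press the shackle down through both eyes into the lock until it clicks and stays down. Be gentle: never force the lock, the tabs or the base plate (a firm fingertip is enough for the click, never more than 25 N), leave everything else on the counter where it is, and let go.

Things in the scene. Friction and masses are not known exactly. Their poses are not given: they have to be found in the camera images.
- chest: Fixed steel chest: box 150 x 240 x 100 mm (x, y, height) bolted on a base plate with levelling feet. x points from its front to its hinge side, z up; origin below the box, 30 mm under the base plate's top. The box spans x = -72 to +78 mm, the plate x = -165 to +85 mm and 140 mm to either side. The chest's height over the counter differs from run to run by up to 12 mm.
- ledge (a point): Point on the base plate's top, on its free ledge in front of the box, 135 mm in front of the chest's origin, midway across. Chest axes. The padlock is to stand on this plate, beneath the tabs. A small loose piping nozzle stands at the ledge's left (+y) end.
- eye (a point): Centre of the 10 mm round hole in the chest's fixed eye tab, at the tab's underside, 56 mm over the base plate, 22 mm in front of the box. Chest axes. The tab is a level plate 3 mm thick, 30 mm wide in y. The lid's equal tab lies right on top of it when shut, holes in line: together they fill 56 to 62 mm over the plate.
- tab_front (a point): Middle of the front edge of the fixed eye tab, at its underside, 25.5 mm in front of the eye's centre (towards -x). Chest axes.
- lid (a joint): Angle of the chest's lid, rad: 0 shut, growing as it opens upward; starts at 0.6 to 1.1. A stiff hinge: it stays where it is left and takes about 2 to 5 N at the front edge to push down. Steel sheet 153 x 246 x 5 mm with a short front skirt that carries the lid's eye tab.
- lid_hinge (a point): Middle of the lid's hinge line at the top of the box's far wall, at the underside of the lid (chest frame: +78, 0, +130.5 mm). Its axes turn with the lid.
- lid_edge (a point): Point on top of the lid, 10 mm in from the middle of its front edge: 143 mm from the hinge line and 5 mm above the lid's underside. Its axes turn with the lid. A good place to push.
- padlock: Open brass padlock, 0.29 to 0.47 kg, upright on the counter left or right of the chest. Body 52 x 26 x 52 mm (x, y, height), origin centre of underside. Shackle of 8 mm round bar in the plane y = 0: captive heel leg at x = -15 mm, free toe leg at x = +15 mm. Open, the gap between body top and toe end is 14 mm, entered from +x. With the heel leg against the tabs' front edge the toe is over the eye within 1 mm in x.
- shackle (a joint): How far the shackle is pressed into the padlock, m: 0 open (a spring of 3 to 5 N pushes it back there), 0.023 where the hidden pawl catches, 0.025 hard stop. From 0.012 on the pawl resists, rising to 8 to 16 N in all at about 0.019, then the force falls to 5 to 8 N until it clicks in at 0.023. Only a caught shackle stays down. The padlock can be lifted by it.
- bow (a point): Top of the shackle's half-round bow, moving with it: 108 mm over the padlock's underside when open, 85 mm when locked. The bow is 38 mm wide in x and 8 mm thick in y: it can be pinched across y or pressed from above. Axes as the padlock.
- toe (a point): Centre of the flat end of the shackle's toe leg, moving with it: 66 mm over the padlock's underside when open, 43 mm when locked. Axes as the padlock.
- small_lock: Bystander: smaller brass padlock, shut, 40 mm wide, on the other side of the chest.
- syrup: Bystander: amber bottle, 60 mm across, 150 mm tall.
- squeeze: Bystander: clear bottle, 56 mm across, 140 mm tall.
- jar: Bystander: low white jar, 68 mm across, 60 mm tall.
- spatula: Bystander: spatula lying on the counter, 260 mm long.
- nozzle: Bystander: steel piping nozzle, a 45 mm tall cone, 32 mm across, on the left end of the chest's ledge.
- ramekin: Bystander: white ramekin, 70 mm across, 50 mm tall.
Not all that is in view belongs to the job. Leave any pink or turquoise look-alike of the padlock alone.

How it is judged (in metres and radians):
On the way, in this order (a step that is already met when the one before it is completed fails the run):
1. the chest's lid is shut (value of joint lid below 0.04 rad), for 0.2 s.
2. the padlock's toe is through both eyes and the shackle has clicked down (value of joint shackle above 0.0215 m and horizontal distance between toe and eye below 0.004 m and z of toe in the frame of eye below -0.004 m), for 0.2 s.
At the end, for the whole second after the job is handed in: The lid is shut (under 0.04 rad); the padlock's shackle is down and caught (pressed in by more than 21.5 mm with nothing touching it), its toe through both eyes (within 4 mm of the eye's centre, its end at least 4 mm below the fixed tab); the padlock stands upright within 0.2 rad and is at rest (all of step 2 and value of joint lid below 0.04 rad and angle between padlock's own z axis and vertical below 0.2 rad and linear speed of padlock below 0.02 m/s).
It fails at once if the padlock is pressed or rammed against the chest, its tabs or base plate with more than 35 N (contact force between padlock and chest above 35 N).
It fails at once if another thing on the counter is moved by more than 40 mm (distance of any of small_lock, syrup, squeeze, jar, ramekin, spatula, nozzle from where it was at the start of the episode above 0.04 m).
It also fails if it takes over 72 s, if anything falls off the work surface, if the arm or the gripper's body presses on something with over 40 N, if the wrist force passes 120 N, or if a joint passes its speed limit or range.

### The arm

A 6-joint arm with a two-finger parallel gripper is mounted at the origin on the work surface. World frame = base frame: x ahead of the robot, y to its left, z up, the work surface at z = 0. Lengths are in m, angles in degrees, forces in N, time in s.
With the tool pointing down it reaches from about 0.275 to 0.975 m from the base axis. Payload 8.4 kg.
Tool frame: the origin (TCP) lies at the very end of the fingers, on their centre line; the grasp point (between the pads) lies ctrl.pinch_z behind it (ctrl.pinch_z is the distance from the TCP to the grasp point, in m); z points along the fingers, y is the line along which they close (so a half turn about z gives the same grasp; the last joint's range is limited). The gripper opens to 92 mm and grips with 3 to 60 N. Pads are 20 mm wide; open, the fingers measure 128 mm over their backs; the gripper's body (75 mm by 189 mm) begins 69 mm behind the grasp point.
Start: joints at [-67.632, 20.225, 93.587, -0, 66.188, -0.138], TCP at [0.239, -0.577, 0.215] pointing down, gripper open.
Joint ranges: [-150.9, 150.9], [-52.94, 120.26], [3.33, 152.33], [-74.26, 254.26], [0, 154.13], [-172.89, 172.89]. Speed limits (degrees/s): [127.2, 127.2, 159.86, 180, 180, 180].

### API

Orientations are given as [roll, pitch, yaw] about the fixed x, y, z axes, in that order (R = Rz(yaw) Ry(pitch) Rx(roll)).
In Python, from workcell import ctrl gives the robot as it stands.
- The arm moves only by the tool move_arm, never from a script. Its argument "moves" is a list of rows, each an object of numbers: "tx", "ty", "tz": the shift along the world's x, y, z in mm; "rx", "ry", "rz": the turn, a rotation vector about the world's x, y, z in degrees; "gripper": the opening, from -1 (shut) to 1 (fully open). A call has 1 to 5 rows; each row is the pose to reach, as a shift and turn from the pose commanded when the call began; what a row does not reach only later rows make up. A row lasts 1/12 s, in which the tool goes at most 41.7 mm and 7.16 degrees, less where a joint would pass 70% of its speed; a pose out of reach is approached as far as the arm can. A call with a gripper value outside its range is refused whole. The fingers move at their own pace and stop on an object; "newtons" is the grip in N (left out, the last holds). Time passes only in rows, so rows that repeat a pose let the fingers close. It gives the time, the measured TCP pose, the force, the opening and the grip force at its end, in the units of the state.
- ctrl.read_state(): the state, without advancing time (a new reading comes with each control period).
- ctrl.read_camera(name): name is "scene" or "side" or "wrist"; returns a dict with "img" (400x640x3 uint8, blue, green, red), "camera_matrix" (3x3 intrinsics, pixels), "position" and "orientation" of the camera in the world; the wrist camera has in their place "mount" (4x4, takes a point from camera to tool coordinates, whose origin is the TCP and whose axes are the flange's). Camera axes: x right, y down, z forward; pixel columns grow to the right and rows downward; lengths in m; the calibration is good to about 2 mm. A picture is of the moment at which its call begins: read the wrist's pose just before it. There is no depth.
- ctrl.sign_off(): hands the job in; it is judged then, once.
The state is a dict: "time": time; "q": joint angles; "joint_velocities": joint speeds; "joint_efforts": joint torques, N m; "eef_pos": TCP position; "orientation": TCP orientation; "ft_force": force on the tool from outside, world axes, zero at the start; "wrist_torque": the same for the moment, N m; "finger_gap": finger opening in m; "grasp_force": force on a finger pad.
Only numpy, scipy, OpenCV 4.12 (cv2) and the standard library are available. Lean on these libraries where they do the work, as an engineer would, in place of code of your own. Each camera call takes 0.05 s, during which the arm holds its last target. There are 200 camera calls.

## Working session

There is one attempt and no reset: what is moved stays moved. The work goes in short steps, Python scripts to look and compute and a tool call to move; the robot and the scene stay as the last step left them, time stands still between calls to the robot, and variables do not carry over. Pictures are saved under pics/ and viewed, at most 10 in all, crops included, and the job is handed in when it is done.

Besides the shell and the picture viewer there is one more tool, called after ">>>" as a command line: name --argument value ..., lists and objects as JSON in quotes. move_arm: Moves the arm, as the interface text tells. Its arguments: {"type":"object","properties":{"moves":{"type":"array"},"newtons":{"type":"number"}},"required":["moves"]}

```bash
ls; mkdir -p pics; cat > h.py <<'E'
import numpy as np,cv2
from workcell import ctrl
from scipy.spatial.transform import Rotation as R
def shot(n,f):
    c=ctrl.read_camera(n); cv2.imwrite('pics/'+f,c['img']); return c
E
python3 - <<'E'
from h import *
s=ctrl.read_state();print(s,ctrl.pinch_z)
a=shot('scene','s1.png');b=shot('side','d1.png');w=ctrl.read_camera('wrist')
for c in(a,b):print(c['camera_matrix'],c['position'],c['orientation'])
print(w['camera_matrix'],w['mount'])
import pickle;pickle.dump((a,b),open('cams.pkl','wb'))
E
```

```text
pics
{'time': 0.0, 'q': array([-6.76308079e+01,  2.02622955e+01,  9.36266188e+01,  5.80267345e-04,
        6.61895843e+01, -1.38545703e-01]), 'joint_velocities': array([-0.01406911, -0.08395445, -0.06621807, -0.09289082,  0.04565313,
       -0.0148893 ]), 'joint_efforts': array([-2.92202967e-03, -5.93850732e+01, -3.34217227e+01,  6.97239395e-02,
        2.34239304e-02, -1.11337581e-04]), 'eef_pos': array([ 0.23906392, -0.57694872,  0.21388414]), 'orientation': array([-1.79921503e+02, -7.20371064e-04,  2.25075027e+01]), 'ft_force': array([-0.56805616, -0.58548201, -0.79468131]), 'wrist_torque': array([ 0.02232489, -0.01589868, -0.03742222]), 'grasp_force': 0.0, 'finger_gap': 0.09153199230176032} 0.0187
[[439.86418113   0.         317.91536209]
 [  0.         439.86418113 198.13506004]
 [  0.           0.           1.        ]] [ 1.17345331 -0.3128674   0.94292713] [-137.63923825    0.5711798    64.22152263]
[[367.88894316   0.         320.05668268]
 [  0.         367.88894316 193.09514487]
 [  0.           0.           1.        ]] [0.44917613 0.91958825 0.85077143] [-127.99365693   -0.94964958 -175.23210268]
[[334.08483059   0.         324.73932166]
 [  0.         334.08483059 197.78452901]
 [  0.           0.           1.        ]] [[-8.79889779e-04 -9.61567442e-01 -2.74567442e-01  7.69894086e-02]
 [ 9.99999384e-01 -1.03172056e-03  4.08568713e-04 -1.51922370e-04]
 [-6.76143248e-04 -2.74566914e-01  9.61567758e-01 -1.70304815e-01]
 [ 0.00000000e+00  0.00000000e+00  0.00000000e+00  1.00000000e+00]]
```

View pics/s1.png

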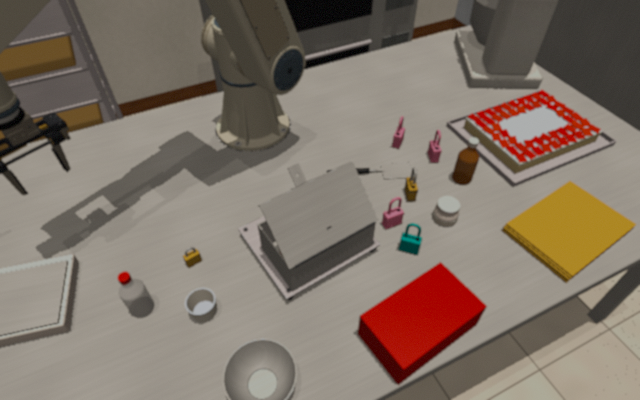

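View pics/d1.png

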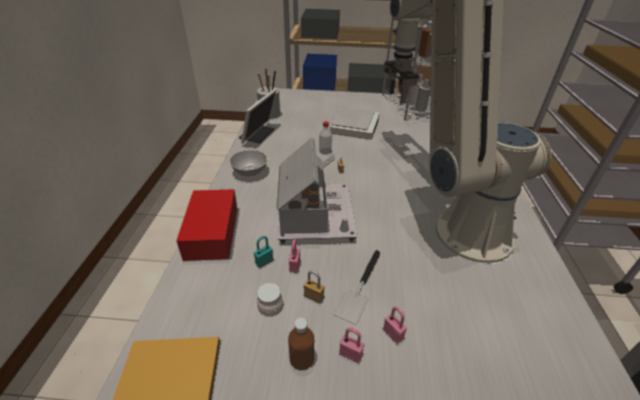

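Scene: the brass open padlock is at (411,188), left of the chest, and the chest is at about (310,235). Side: padlock at (314,287), chest at (310,205), with its front facing the robot. I'll zoom in for corner pixels.

```bash
python3 - <<'E'
from h import *
a=cv2.imread('pics/s1.png');b=cv2.imread('pics/d1.png')
def crop(im,x,y,w,h,k):return cv2.resize(im[y:y+h,x:x+w],None,fx=k,fy=k,interpolation=cv2.INTER_CUBIC)
o=np.zeros((600,800,3),np.uint8)
o[:420,:450]=crop(a,235,160,150,140,3)
o[:360,450:]=crop(b,270,135,87,120,4)[:,:350][:, :348] if 0 else cv2.copyMakeBorder(crop(b,270,130,87,120,3),0,0,0,89,cv2.BORDER_CONSTANT)
o[420:600,:240]=crop(a,390,160,48,36,5)
o[420:600,260:500]=crop(b,295,266,48,36,5)
cv2.imwrite('pics/c1.png',o)
E
```

```text
(no output)
```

View pics/c1.png

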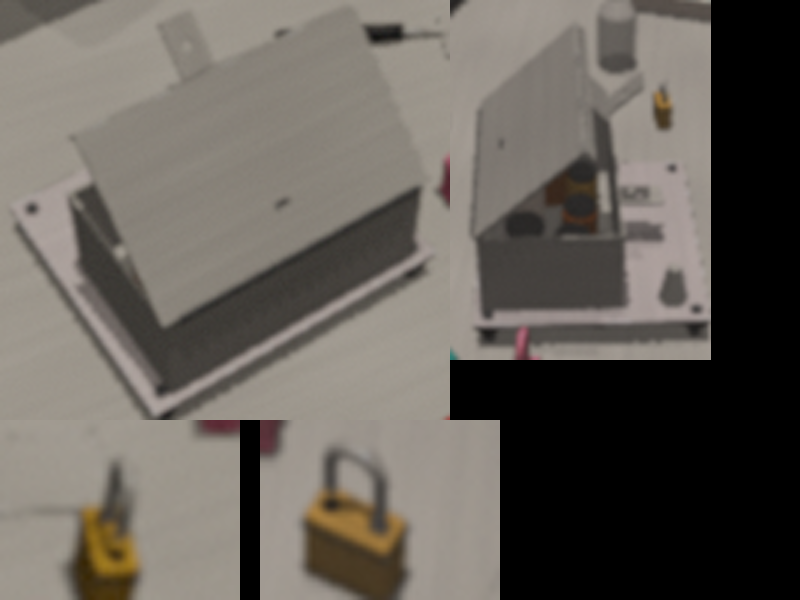

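```bash
cat > fit.py <<'E'
from h import *
import pickle
from scipy.optimize import least_squares as LS
a,b=pickle.load(open('cams.pkl','rb'))
def proj(c,P):
    p=R.from_euler('xyz',c['orientation'],degrees=True).inv().apply(np.atleast_2d(P)-c['position'])
    q=p@c['camera_matrix'].T; return q[:,:2]/q[:,2:]
def W(p,P):return R.from_euler('z',p[3]).apply(np.atleast_2d(P)/1e3)+p[:3]
def lid(p,l):
    # l: (dist from hinge, y, up)
    l=np.atleast_2d(l).astype(float);c,s=np.cos(p[4]),np.sin(p[4])
    return W(p,np.c_[78-l[:,0]*c+l[:,2]*s, l[:,1], 130.5+l[:,0]*s+l[:,2]*c])
E
cat > f1.py <<'E'
from fit import *
ps=[(-165,-140,30),(85,-140,30),(85,140,30)];us=[(240,228.3),(286.7,296),(378.3,244)]
pd=[(-165,140,30),(85,140,30),(-165,-140,30)];ud=[(356.7,236),(279,238.3),(350,183)]
L=[(0,-123,5),(0,123,5),(153,-123,5),(153,123,5)]
ls=[(289.3,268.3),(375,221.7),(259,205.7),(352.3,162.7)];ld=[(279.3,165.7),(277.3,209),(312.3,138.3),(316.7,180.7)]
def f(p):return np.r_[(proj(a,W(p,ps))-us).ravel(),(proj(b,W(p,pd))-ud).ravel(),(proj(a,lid(p,L))-ls).ravel(),(proj(b,lid(p,L))-ld).ravel()]
r=LS(f,[.6,0,0,0,.8],loss='soft_l1');print('chest',r.x,np.degrees(r.x[3:]));print(f(r.x).round(1).reshape(-1,2).tolist())
p=r.x
print('eye',W(p,(-94,0,86)),'ledge',W(p,(-135,0,30)),'lidedge',lid(p,(143,0,5)), 'shutedge',lid(np.r_[p[:4],0],(143,0,5)))
T=[(26,13,52),(26,-13,52),(-26,-13,52),(-26,13,52)]
td=[(304.6,285.4),(308.6,280),(324,286),(321,293)]
ts=[(417.6,190.4),(408.4,190.6),(406.6,177.6),(413.6,177.6)]
def g(p):
    p=np.array([p[0],p[1],0,p[2]]);B=W(p,(0,0,108))
    return np.r_[(proj(b,W(p,T))-td).ravel(),(proj(a,W(p,T))-ts).ravel(),(proj(b,B)-[314,272]).ravel(),(proj(a,B)-[413.4,168]).ravel()]
k=LS(g,[.5,.3,0],loss='soft_l1');print('lock',k.x,np.degrees(k.x[2]));print(g(k.x).round(1).reshape(-1,2).tolist())
pickle.dump((p,k.x),open('fit.pkl','wb'))
E
python3 f1.py
```

```text
chest [ 5.68439313e-01 -3.54274790e-02 -2.30000440e-04  1.33433038e-01
  7.40676354e-01] [ 7.64514992 42.43762905]
[[-2.1, 0.1], [-0.7, 2.4], [1.9, 0.2], [1.0, 0.7], [-0.9, 0.3], [-2.1, 0.9], [-0.4, 0.8], [2.8, -1.4], [0.0, -0.4], [-0.7, -1.3], [1.2, -1.6], [0.4, 0.7], [0.5, -0.5], [-0.9, 0.4]]
eye [[ 0.47527488 -0.047933    0.08577   ]] ledge [[ 0.43463933 -0.05338753  0.02977   ]] lidedge [[ 0.54449226 -0.03864191  0.23045463]] shutedge [[ 0.5040171  -0.04407491  0.13527   ]]
lock [ 0.50295575  0.29706596 -0.43290546] -24.803655638436148
[[-1.0, -1.4], [-0.0, -2.7], [1.3, -0.8], [-0.5, -0.9], [0.9, -1.1], [0.8, -1.1], [-0.3, -1.3], [1.8, -1.5], [0.6, -1.2], [2.0, 0.3]]
```

>>> move_arm --moves '[{"tz": 40,"rz": -3,"gripper": -1},{"tz": 85,"rz": -6,"gripper": -1},{"tx": 20,"ty": 35,"tz": 85,"rz": -9,"gripper": -1},{"tx": 40,"ty": 70,"tz": 85,"rz": -12,"gripper": -1},{"tx": 60,"ty": 105,"tz": 85,"rz": -15,"gripper": -1}]' --newtons 20

```text
invalid input at $.moves[0]: expected keys tx, ty, tz, rx, ry, rz, gripper
```

>>> move_arm --moves '[{"tx": 20,"ty": 35},{"tx": 40,"ty": 70},{"tx": 60,"ty": 105},{"tx": 80,"ty": 140},{"tx": 100,"ty": 175}]'

```text
invalid input at $.moves[0]: expected keys tx, ty, tz, rx, ry, rz, gripper
```

>>> move_arm --moves '[{"tx": 20,"ty": 35},{"tx": 40,"ty": 70},{"tx": 60,"ty": 105},{"tx": 80,"ty": 140},{"tx": 100,"ty": 175}]'

```text
invalid input at $.moves[0]: expected keys tx, ty, tz, rx, ry, rz, gripper
```

>>> move_arm --moves '[{"tx": 20,"ty": 35},{"tx": 40,"ty": 70},{"tx": 46,"ty": 83},{"tx": 46,"ty": 83}]'

```text
invalid input at $.moves[0]: expected keys tx, ty, tz, rx, ry, rz, gripper
```

All keys are needed.

>>> move_arm --moves '[{"tx": 0,"ty": 0,"tz": 40,"rx": 0,"ry": 0,"rz": -3,"gripper": -1},{"tx": 0,"ty": 0,"tz": 80,"rx": 0,"ry": 0,"rz": -6,"gripper": -1},{"tx": 20,"ty": 35,"tz": 85,"rx": 0,"ry": 0,"rz": -9,"gripper": -1},{"tx": 40,"ty": 70,"tz": 85,"rx": 0,"ry": 0,"rz": -12,"gripper": -1},{"tx": 60,"ty": 105,"tz": 85,"rx": 0,"ry": 0,"rz": -15,"gripper": -1}]' --newtons 20

```text
time: 0.57
eef_pos: [0.2996, -0.4717, 0.3003]
orientation: [179.9, -0.0, 7.3]
ft_force: [0.3, 0.3, -0.0]
finger_gap: 0.0606
grasp_force: 0.0
```

>>> move_arm --moves '[{"tx": 20,"ty": 35,"tz": 0,"rx": 0,"ry": 0,"rz": 0,"gripper": -1},{"tx": 40,"ty": 70,"tz": 0,"rx": 0,"ry": 0,"rz": 0,"gripper": -1},{"tx": 60,"ty": 105,"tz": 0,"rx": 0,"ry": 0,"rz": 0,"gripper": -1},{"tx": 80,"ty": 140,"tz": 0,"rx": 0,"ry": 0,"rz": 0,"gripper": -1},{"tx": 100,"ty": 175,"tz": 0,"rx": 0,"ry": 0,"rz": 0,"gripper": -1}]'

```text
time: 0.98
eef_pos: [0.3996, -0.2955, 0.2996]
orientation: [-180.0, -0.0, 7.5]
ft_force: [1.3, -1.0, 0.4]
finger_gap: 0.0271
grasp_force: 0.0
```

>>> move_arm --moves '[{"tx": 20,"ty": 35,"tz": 0,"rx": 0,"ry": 0,"rz": 0,"gripper": -1},{"tx": 40,"ty": 70,"tz": 0,"rx": 0,"ry": 0,"rz": 0,"gripper": -1},{"tx": 60,"ty": 105,"tz": 0,"rx": 0,"ry": 0,"rz": 0,"gripper": -1},{"tx": 80,"ty": 140,"tz": 0,"rx": 0,"ry": 0,"rz": 0,"gripper": -1},{"tx": 100,"ty": 175,"tz": 0,"rx": 0,"ry": 0,"rz": 0,"gripper": -1}]'

```text
time: 1.4
eef_pos: [0.4997, -0.1204, 0.2996]
orientation: [180.0, -0.0, 7.5]
ft_force: [1.0, -0.4, 0.3]
finger_gap: 0.0005
grasp_force: 0.0
```

>>> move_arm --moves '[{"tx": 20,"ty": 35,"tz": 0,"rx": 0,"ry": 0,"rz": 0,"gripper": -1},{"tx": 40,"ty": 70,"tz": 0,"rx": 0,"ry": 0,"rz": 0,"gripper": -1},{"tx": 46,"ty": 83,"tz": 0,"rx": 0,"ry": 0,"rz": 0,"gripper": -1},{"tx": 46,"ty": 83,"tz": 0,"rx": 0,"ry": 0,"rz": 0,"gripper": -1}]'

```text
time: 1.73
eef_pos: [0.5462, -0.0366, 0.2991]
orientation: [-180.0, 0.0, 7.7]
ft_force: [0.1, -0.1, 0.1]
finger_gap: 0.0002
grasp_force: 0.0
```

>>> move_arm --moves '[{"tx": 0,"ty": 0,"tz": -30,"rx": 0,"ry": 0,"rz": 0,"gripper": -1},{"tx": 0,"ty": 0,"tz": -50,"rx": 0,"ry": 0,"rz": 0,"gripper": -1},{"tx": 0,"ty": 0,"tz": -60,"rx": 0,"ry": 0,"rz": 0,"gripper": -1},{"tx": 0,"ty": 0,"tz": -70,"rx": 0,"ry": 0,"rz": 0,"gripper": -1},{"tx": -3,"ty": 0,"tz": -74,"rx": 0,"ry": 0,"rz": 0,"gripper": -1}]'

```text
time: 2.15
eef_pos: [0.5415, -0.0407, 0.2247]
orientation: [180.0, 0.1, 7.5]
ft_force: [1.3, -0.9, 1.4]
finger_gap: 0.0004
grasp_force: 0.9
```

>>> move_arm --moves '[{"tx": -4,"ty": 0,"tz": -5,"rx": 0,"ry": 0,"rz": 0,"gripper": -1},{"tx": -8,"ty": -1,"tz": -10,"rx": 0,"ry": 0,"rz": 0,"gripper": -1},{"tx": -12,"ty": -2,"tz": -15,"rx": 0,"ry": 0,"rz": 0,"gripper": -1},{"tx": -16,"ty": -2,"tz": -20,"rx": 0,"ry": 0,"rz": 0,"gripper": -1},{"tx": -20,"ty": -3,"tz": -30,"rx": 0,"ry": 0,"rz": 0,"gripper": -1}]'

```text
time: 2.57
eef_pos: [0.5222, -0.0425, 0.1961]
orientation: [180.0, -0.1, 7.5]
ft_force: [-0.8, 0.1, 3.1]
finger_gap: 0.0003
grasp_force: 0.9
```

>>> move_arm --moves '[{"tx": -6,"ty": -1,"tz": -10,"rx": 0,"ry": 0,"rz": 0,"gripper": -1},{"tx": -11,"ty": -2,"tz": -20,"rx": 0,"ry": 0,"rz": 0,"gripper": -1},{"tx": -15,"ty": -3,"tz": -30,"rx": 0,"ry": 0,"rz": 0,"gripper": -1},{"tx": -17,"ty": -3,"tz": -40,"rx": 0,"ry": 0,"rz": 0,"gripper": -1},{"tx": -18,"ty": -3,"tz": -46,"rx": 0,"ry": 0,"rz": 0,"gripper": -1}]'

```text
time: 2.98
eef_pos: [0.503, -0.0455, 0.1479]
orientation: [-180.0, 0.1, 7.5]
ft_force: [-0.3, 0.1, 0.9]
finger_gap: 0.0001
grasp_force: 0.6
```

>>> move_arm --moves '[{"tx": 0,"ty": 0,"tz": -3,"rx": 0,"ry": 0,"rz": 0,"gripper": -1},{"tx": 0,"ty": 0,"tz": -5,"rx": 0,"ry": 0,"rz": 0,"gripper": -1},{"tx": 0,"ty": 0,"tz": -7,"rx": 0,"ry": 0,"rz": 0,"gripper": -1}]'

```text
time: 3.23
eef_pos: [0.5042, -0.0453, 0.1424]
orientation: [-180.0, 0.0, 7.5]
ft_force: [-1.1, -0.4, 2.2]
finger_gap: 0.0005
grasp_force: 0.6
```

>>> move_arm --moves '[{"tx": 0,"ty": 0,"tz": -2,"rx": 0,"ry": 0,"rz": 0,"gripper": -1},{"tx": 0,"ty": 0,"tz": -3,"rx": 0,"ry": 0,"rz": 0,"gripper": -1},{"tx": 0,"ty": 0,"tz": -4,"rx": 0,"ry": 0,"rz": 0,"gripper": -1}]'

```text
time: 3.48
eef_pos: [0.5044, -0.0454, 0.1388]
orientation: [180.0, -0.0, 7.5]
ft_force: [-3.9, 0.2, 16.1]
finger_gap: 0.0006
grasp_force: 8.4
```

>>> move_arm --moves '[{"tx": 0,"ty": 0,"tz": -1,"rx": 0,"ry": 0,"rz": 0,"gripper": -1},{"tx": 0,"ty": 0,"tz": -2,"rx": 0,"ry": 0,"rz": 0,"gripper": -1}]'

```text
time: 3.65
eef_pos: [0.5045, -0.0454, 0.1386]
orientation: [-180.0, -0.0, 7.5]
ft_force: [-12.8, 1.0, 37.6]
finger_gap: 0.0004
grasp_force: 18.6
```

>>> move_arm --moves '[{"tx": 0,"ty": 0,"tz": -1,"rx": 0,"ry": 0,"rz": 0,"gripper": -1},{"tx": 0,"ty": 0,"tz": -2,"rx": 0,"ry": 0,"rz": 0,"gripper": -1}]'

```text
time: 3.82
eef_pos: [0.5047, -0.0454, 0.1384]
orientation: [180.0, -0.0, 7.5]
ft_force: [-19.9, 1.5, 60.1]
finger_gap: 0.0007
grasp_force: 29.9
```

>>> move_arm --moves '[{"tx": 0,"ty": 0,"tz": 30,"rx": 0,"ry": 0,"rz": 0,"gripper": -1},{"tx": 0,"ty": 0,"tz": 70,"rx": 0,"ry": 0,"rz": 0,"gripper": -1},{"tx": 0,"ty": 0,"tz": 105,"rx": 0,"ry": 0,"rz": 0,"gripper": -1},{"tx": 0,"ty": 40,"tz": 105,"rx": 0,"ry": 0,"rz": 0,"gripper": 0.5},{"tx": 0,"ty": 80,"tz": 105,"rx": 0,"ry": 0,"rz": 0,"gripper": 0.5}]'

```text
time: 4.23
eef_pos: [0.5062, 0.0342, 0.2426]
orientation: [180.0, -0.4, 7.3]
ft_force: [0.7, -0.1, -1.2]
finger_gap: 0.0116
grasp_force: 0.0
```

>>> move_arm --moves '[{"tx": 0,"ty": 40,"tz": 0,"rx": 0,"ry": 0,"rz": -6.5,"gripper": 0.5},{"tx": 0,"ty": 80,"tz": 0,"rx": 0,"ry": 0,"rz": -13,"gripper": 0.5},{"tx": 0,"ty": 120,"tz": 0,"rx": 0,"ry": 0,"rz": -19.5,"gripper": 0.5},{"tx": 0,"ty": 160,"tz": 0,"rx": 0,"ry": 0,"rz": -26,"gripper": 0.5},{"tx": 0,"ty": 200,"tz": 0,"rx": 0,"ry": 0,"rz": -32.5,"gripper": 0.5}]'

```text
time: 4.65
eef_pos: [0.5042, 0.2294, 0.2399]
orientation: [-180.0, -0.0, -25.0]
ft_force: [0.6, 0.6, -0.3]
finger_gap: 0.0449
grasp_force: 0.0
```

>>> move_arm --moves '[{"tx": 0,"ty": 40,"tz": -20,"rx": 0,"ry": 0,"rz": 0,"gripper": 0.5},{"tx": 0,"ty": 62,"tz": -50,"rx": 0,"ry": 0,"rz": 0,"gripper": 0.5},{"tx": 0,"ty": 62,"tz": -50,"rx": 0,"ry": 0,"rz": 0,"gripper": 0.5},{"tx": 0,"ty": 62,"tz": -50,"rx": 0,"ry": 0,"rz": 0,"gripper": 0.5}]'

```text
time: 4.98
eef_pos: [0.5031, 0.2901, 0.1879]
orientation: [179.8, 0.1, -24.5]
ft_force: [0.5, -0.3, -1.1]
finger_gap: 0.0687
grasp_force: 0.0
```

```bash
cat > wrist.py <<'E'
from fit import *
def wcam(f):
    s=ctrl.read_state();w=shot('wrist',f)
    T=np.eye(4);T[:3,:3]=R.from_euler('xyz',s['orientation'],degrees=True).as_matrix();T[:3,3]=s['eef_pos']
    M=T@w['mount'];c=dict(camera_matrix=w['camera_matrix'],position=M[:3,3],orientation=R.from_matrix(M[:3,:3]).as_euler('xyz',degrees=True))
    print(s['eef_pos'],s['orientation'],s['ft_force']);return c
E
python3 - <<'E'
from wrist import *
c=wcam('w1.png');pickle.dump(c,open('w1.pkl','wb'))
p,k=pickle.load(open('fit.pkl','rb'));k=np.r_[k[:2],0,k[2]]
print(proj(c,W(k,[(0,0,108),(26,13,52),(26,-13,52),(-26,-13,52),(-26,13,52)])))
E
```

```text
[0.50310647 0.29012851 0.18787565] [ 1.79843320e+02  1.07800354e-01 -2.44855072e+01] [ 0.50062285 -0.32878244 -1.12183444]
[[316.06977036 208.32628603]
 [303.30801325 162.95943165]
 [331.40624537 163.07717477]
 [330.8593782  216.21895958]
 [304.00851786 216.12211459]]
```

View pics/w1.png

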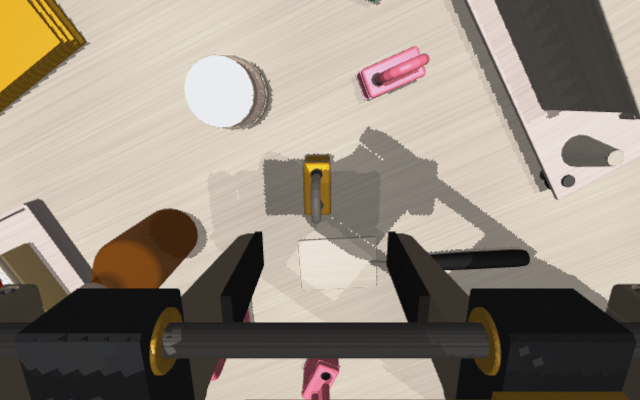

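Wrist view: the padlock body top spans (305–331, 162–215), as predicted, with its bow near (316,200). The syrup bottle sits at lower left. I'll check clearance there and the fine offset.

```bash
python3 - <<'E'
from wrist import *
c=pickle.load(open('w1.pkl','rb'))
def ray(c,u,z):
    d=R.from_euler('xyz',c['orientation'],degrees=True).apply(np.linalg.inv(c['camera_matrix'])@[*u,1]);return c['position']+d*(z-c['position'][2])/d[2]
print('syrup',ray(b,(302,358),0.0),ray(b,(301,326),.15),ray(a,(463,180),0))
k=np.array([.503,.297,0,-.4329])
im=cv2.imread('pics/w1.png');h=cv2.cvtColor(im,cv2.COLOR_BGR2HSV)[150:225,290:345]
m=cv2.inRange(h,(15,120,60),(35,255,255));ys,xs=np.nonzero(m);print(xs.min()+290,xs.max()+290,ys.min()+150,ys.max()+150)
for v in(160,170,180,190,200,210):
    x=np.nonzero(m[v-150])[0]+290;print(v,x.min(),x.max())
print('bow xmid',[ (v,im[v,305:330].mean(1).round().astype(int).tolist()) for v in (205,217)])
print(proj(c,W(k,[(26,13,0),(26,-13,0),(-15,0,66),(15,0,66),(-19,0,89),(19,0,89)])))
E
```

```text
syrup [0.51540625 0.47412528 0.        ] [0.51432485 0.48352034 0.15      ] [0.52165776 0.47497678 0.        ]
303 330 156 214
160 305 314
170 303 329
180 304 330
190 304 330
200 304 330
210 305 330
bow xmid [(205, [72, 81, 85, 86, 87, 81, 86, 95, 101, 107, 120, 119, 108, 101, 93, 74, 60, 53, 75, 87, 89, 88, 89, 84, 78]), (217, [126, 107, 108, 109, 109, 110, 86, 84, 91, 96, 99, 102, 100, 97, 91, 80, 103, 109, 108, 108, 108, 109, 109, 109, 108])]
[[306.20872966 154.38113127]
 [330.39782731 154.48464335]
 [317.18215084 209.79207845]
 [317.1291743  177.87913541]
 [316.67190785 222.58488263]
 [316.57971434 179.24378043]]
```

>>> move_arm --moves '[{"tx": 0,"ty": 7,"tz": -30,"rx": 0,"ry": 0,"rz": -0.3,"gripper": 0.5},{"tx": 0,"ty": 7,"tz": -60,"rx": 0,"ry": 0,"rz": -0.3,"gripper": 0.5},{"tx": 0,"ty": 7,"tz": -90,"rx": 0,"ry": 0,"rz": -0.3,"gripper": 0.5},{"tx": 0,"ty": 7,"tz": -106,"rx": 0,"ry": 0,"rz": -0.3,"gripper": 0.5},{"tx": 0,"ty": 7,"tz": -106,"rx": 0,"ry": 0,"rz": -0.3,"gripper": 0.2}]' --newtons 25

```text
time: 5.45
eef_pos: [0.5033, 0.2943, 0.0816]
orientation: [179.8, 0.1, -25.0]
ft_force: [-0.7, -0.1, -1.1]
finger_gap: 0.0642
grasp_force: 0.0
```

>>> move_arm --moves '[{"tx": 0,"ty": 0,"tz": 0,"rx": 0,"ry": 0,"rz": 0,"gripper": -1},{"tx": 0,"ty": 0,"tz": 0,"rx": 0,"ry": 0,"rz": 0,"gripper": -1},{"tx": 0,"ty": 0,"tz": 0,"rx": 0,"ry": 0,"rz": 0,"gripper": -1},{"tx": 0,"ty": 0,"tz": 0,"rx": 0,"ry": 0,"rz": 0,"gripper": -1},{"tx": 0,"ty": 0,"tz": 0,"rx": 0,"ry": 0,"rz": 0,"gripper": -1}]'

```text
time: 5.87
eef_pos: [0.5051, 0.2968, 0.0849]
orientation: [-179.9, -0.1, -24.9]
ft_force: [-0.8, -0.3, 0.2]
finger_gap: 0.0307
grasp_force: 0.0
```

>>> move_arm --moves '[{"tx": 0,"ty": 0,"tz": 0,"rx": 0,"ry": 0,"rz": 0,"gripper": -1},{"tx": 0,"ty": 0,"tz": 0,"rx": 0,"ry": 0,"rz": 0,"gripper": -1},{"tx": 0,"ty": 0,"tz": 0,"rx": 0,"ry": 0,"rz": 0,"gripper": -1},{"tx": 0,"ty": 0,"tz": 0,"rx": 0,"ry": 0,"rz": 0,"gripper": -1},{"tx": 0,"ty": 0,"tz": 0,"rx": 0,"ry": 0,"rz": 0,"gripper": -1}]'

```text
time: 6.28
eef_pos: [0.5045, 0.2966, 0.0836]
orientation: [-180.0, -0.0, -24.9]
ft_force: [-0.2, 0.6, 1.0]
finger_gap: 0.0075
grasp_force: 25.0
```

>>> move_arm --moves '[{"tx": 0,"ty": 0,"tz": 10,"rx": 0,"ry": 0,"rz": 0,"gripper": -1},{"tx": 0,"ty": 0,"tz": 35,"rx": 0,"ry": 0,"rz": 0,"gripper": -1},{"tx": 0,"ty": 0,"tz": 70,"rx": 0,"ry": 0,"rz": 0,"gripper": -1},{"tx": 0,"ty": 0,"tz": 100,"rx": 0,"ry": 0,"rz": 0,"gripper": -1},{"tx": -9,"ty": -20,"tz": 100,"rx": 0,"ry": 0,"rz": 2.5,"gripper": -1}]'

```text
time: 6.7
eef_pos: [0.4997, 0.2804, 0.1901]
orientation: [-179.5, -0.4, -22.4]
ft_force: [2.2, 1.9, -3.1]
finger_gap: 0.0073
grasp_force: 25.0
```

>>> move_arm --moves '[{"tx": -10,"ty": -34,"tz": 0,"rx": 0,"ry": 0,"rz": 3,"gripper": -1},{"tx": -20,"ty": -68,"tz": 0,"rx": 0,"ry": 0,"rz": 6,"gripper": -1},{"tx": -30,"ty": -102,"tz": 0,"rx": 0,"ry": 0,"rz": 9,"gripper": -1},{"tx": -40,"ty": -136,"tz": 0,"rx": 0,"ry": 0,"rz": 12,"gripper": -1},{"tx": -50,"ty": -170,"tz": 0,"rx": 0,"ry": 0,"rz": 15,"gripper": -1}]'

```text
time: 7.12
eef_pos: [0.444, 0.105, 0.1837]
orientation: [180.0, 0.0, -7.2]
ft_force: [1.3, -0.3, -3.9]
finger_gap: 0.0069
grasp_force: 25.0
```

>>> move_arm --moves '[{"tx": -10,"ty": -34,"tz": 0,"rx": 0,"ry": 0,"rz": 3,"gripper": -1},{"tx": -20,"ty": -68,"tz": 0,"rx": 0,"ry": 0,"rz": 6,"gripper": -1},{"tx": -30,"ty": -102,"tz": 0,"rx": 0,"ry": 0,"rz": 9,"gripper": -1},{"tx": -36,"ty": -136,"tz": 0,"rx": 0,"ry": 0,"rz": 12,"gripper": -1},{"tx": -40,"ty": -164,"tz": 0,"rx": 0,"ry": 0,"rz": 15,"gripper": -1}]'

```text
time: 7.53
eef_pos: [0.4036, -0.0593, 0.1838]
orientation: [180.0, 0.1, 7.7]
ft_force: [1.2, -0.6, -4.7]
finger_gap: 0.0072
grasp_force: 25.0
```

>>> move_arm --moves '[{"tx": 0,"ty": 0,"tz": 0,"rx": 0,"ry": 0,"rz": 0,"gripper": -1},{"tx": 0,"ty": 0,"tz": 0,"rx": 0,"ry": 0,"rz": 0,"gripper": -1},{"tx": 0,"ty": 0,"tz": 0,"rx": 0,"ry": 0,"rz": 0,"gripper": -1}]'

```text
time: 7.78
eef_pos: [0.405, -0.0574, 0.1837]
orientation: [-180.0, 0.0, 7.5]
ft_force: [0.8, -0.7, -4.4]
finger_gap: 0.007
grasp_force: 25.0
```

```bash
python3 - <<'E'
from wrist import *
c=wcam('w2.png');pickle.dump(c,open('w2.pkl','wb'))
p,k=pickle.load(open('fit.pkl','rb'));p[2]=.003
print(proj(c,W(p,[(-94,0,92),(-119.5,-15,92),(-119.5,15,92),(-165,-140,30),(-165,140,30)])))
E
```

```text
[ 0.40501817 -0.05742467  0.18370044] [-1.79973665e+02  1.84107101e-02  7.47373563e+00] [ 0.75509164 -0.73140774 -4.40332465]
[[324.22073143 110.83104597]
 [343.80958771 144.90462771]
 [304.91863395 145.05567198]
 [466.50385188 183.05328875]
 [182.88658932 184.11795603]]
```

View pics/w2.png

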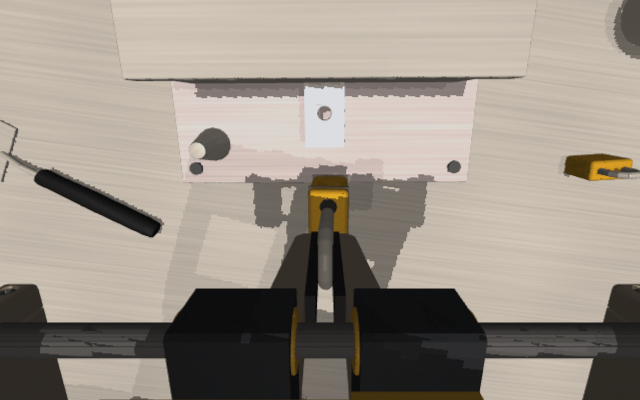

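Wrist view: eye hole at (324,113) and tab corners at (304,147) and (344,147), within 1–2 px of prediction. The held padlock body is at u≈309–348, so slightly off centre. I'll measure that tilt or yaw.

```bash
python3 - <<'E'
from wrist import *
c=pickle.load(open('w2.pkl','rb'));im=cv2.imread('pics/w2.png')
hsv=cv2.cvtColor(im,cv2.COLOR_BGR2HSV);m=cv2.inRange(hsv,(15,140,90),(32,255,255));m[:,:295]=0;m[:,360:]=0;m[250:]=0
E=[]
for v in range(172,234,3):
    x=np.nonzero(m[v])[0]
    if len(x):print(v,x.min(),x.max(),end=' | ')
print()
g=cv2.cvtColor(im,cv2.COLOR_BGR2GRAY)
for v in (205,215,225,245,265,275,285):print(v,g[v,310:345].tolist())
t=ctrl.read_state()['eef_pos']; L=np.r_[.405,-.0574,.1837-.0830,np.radians(7.47)]
print(proj(c,W(L,[(26,13,52),(26,-13,52),(-26,-13,52),(-26,13,52),(26,13,0),(26,-13,0),(15,0,66),(0,0,108),(15,0,52)])).round(1))
E
```

```text
190 309 345 | 193 309 347 | 196 309 348 | 199 309 347 | 202 309 347 | 205 309 347 | 208 309 347 | 211 309 347 | 214 309 347 | 217 309 347 | 220 309 347 | 223 309 346 | 226 309 346 | 229 309 346 | 232 309 346 | 
205 [80, 85, 90, 91, 92, 93, 91, 92, 92, 73, 39, 26, 27, 27, 26, 26, 27, 27, 27, 27, 28, 27, 26, 27, 27, 26, 55, 88, 94, 94, 95, 95, 95, 96, 93]
215 [78, 84, 90, 91, 90, 91, 90, 90, 90, 92, 75, 60, 59, 59, 60, 61, 63, 63, 62, 62, 61, 61, 60, 59, 87, 93, 93, 93, 93, 94, 94, 95, 95, 96, 91]
225 [77, 83, 89, 90, 89, 90, 91, 90, 84, 67, 60, 62, 62, 63, 63, 64, 65, 66, 64, 63, 62, 60, 60, 71, 89, 93, 93, 94, 94, 95, 95, 95, 94, 95, 91]
245 [20, 14, 11, 11, 10, 11, 11, 26, 67, 77, 81, 84, 86, 87, 91, 91, 91, 90, 88, 85, 81, 76, 45, 16, 11, 9, 11, 9, 12, 10, 33, 44, 47, 47, 47]
265 [10, 9, 10, 12, 9, 11, 12, 22, 72, 84, 88, 91, 95, 100, 110, 110, 105, 99, 94, 90, 86, 80, 45, 15, 11, 10, 11, 11, 12, 12, 10, 9, 26, 44, 47]
275 [12, 10, 12, 12, 11, 11, 10, 21, 72, 84, 88, 92, 94, 95, 99, 99, 99, 97, 95, 91, 86, 81, 45, 15, 13, 10, 10, 8, 10, 9, 9, 10, 12, 25, 42]
285 [9, 11, 13, 13, 12, 12, 8, 48, 132, 102, 83, 86, 88, 89, 91, 93, 93, 91, 90, 87, 83, 76, 41, 14, 10, 9, 11, 11, 11, 11, 12, 11, 9, 11, 25]
[[303.6 187.8]
 [345.5 187.8]
 [344.2 263.7]
 [305.1 263.7]
 [307.7 171.2]
 [341.5 171.2]
 [324.6 211.7]
 [324.6 268.7]
 [324.6 204.7]]
```

>>> move_arm --moves '[{"tx": 5,"ty": 1.2,"tz": -15,"rx": 1.1,"ry": 0.15,"rz": 0,"gripper": -1},{"tx": 10,"ty": 2.2,"tz": -30,"rx": 2.2,"ry": 0.3,"rz": 0,"gripper": -1},{"tx": 15,"ty": 2.7,"tz": -45,"rx": 2.2,"ry": 0.3,"rz": 0,"gripper": -1},{"tx": 15,"ty": 2.7,"tz": -58,"rx": 2.2,"ry": 0.3,"rz": 0,"gripper": -1},{"tx": 15,"ty": 2.7,"tz": -58,"rx": 2.2,"ry": 0.3,"rz": 0,"gripper": -1}]'

```text
time: 8.25
eef_pos: [0.419, -0.0535, 0.1236]
orientation: [-177.7, 0.2, 7.7]
ft_force: [-0.9, 0.1, -4.3]
finger_gap: 0.0072
grasp_force: 25.0
```

>>> move_arm --moves '[{"tx": 0,"ty": 0,"tz": 0,"rx": 0,"ry": 0,"rz": 0,"gripper": -1},{"tx": 0,"ty": 0,"tz": 0,"rx": 0,"ry": 0,"rz": 0,"gripper": -1},{"tx": 0,"ty": 0,"tz": 0,"rx": 0,"ry": 0,"rz": 0,"gripper": -1}]'

```text
time: 8.5
eef_pos: [0.4209, -0.0545, 0.1264]
orientation: [-177.8, -0.1, 7.6]
ft_force: [0.4, 0.6, -3.7]
finger_gap: 0.0074
grasp_force: 25.0
```

```bash
cat > look.py <<'E'
import sys
from wrist import *
c=wcam(sys.argv[1]+'.png');pickle.dump(c,open(sys.argv[1]+'.pkl','wb'))
d=ctrl.read_camera('side')['img'];s=ctrl.read_camera('scene')['img']
im=cv2.imread('pics/'+sys.argv[1]+'.png')
o=np.zeros((600,800,3),np.uint8)
o[:330,:440]=cv2.resize(im[70:290,210:430],(440,330)) if 0 else cv2.resize(im[70:235,210:430],(440,330),interpolation=cv2.INTER_CUBIC)
o[:330,445:795]=cv2.resize(d[130:240,270:387],(350,330),interpolation=cv2.INTER_CUBIC)
o[335:600,:440]=cv2.resize(s[165:298,235:455],(440,265),interpolation=cv2.INTER_CUBIC)
cv2.imwrite('pics/'+sys.argv[1]+'c.png',o)
E
python3 look.py w3
```

```text
[ 0.42091645 -0.05453346  0.12641488] [-1.77800415e+02 -6.23089854e-02  7.61168069e+00] [ 0.35950672  0.63469817 -3.73537314]
```

View pics/w3c.png

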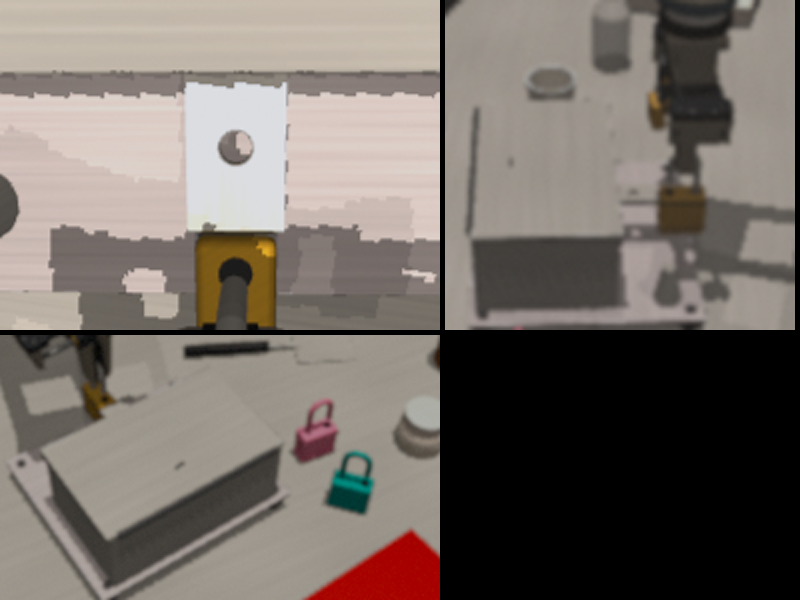

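Wrist view: the eye is at crop (235,147) and the padlock's toe hole at (236,270), nicely in line, with the lid shut. I'll compute the lateral and forward offsets.

```bash
cat > off.py <<'E'
from wrist import *
def ray(c,u,z):
    d=R.from_euler('xyz',c['orientation'],degrees=True).apply(np.linalg.inv(c['camera_matrix'])@[*u,1]);return c['position']+d*(z-c['position'][2])/d[2]
ex=np.array([np.cos(.1334),np.sin(.1334),0]);ey=np.array([-ex[1],ex[0],0])
E
python3 - <<'E'
from off import *
c=pickle.load(open('w3.pkl','rb'));im=cv2.imread('pics/w3.png');g=cv2.cvtColor(im,cv2.COLOR_BGR2GRAY)
S=lambda x,y:(210+x/2-.25,70+y/2-.25)
z0=.1264-.0836+.0018
eye=ray(c,S(235.5,147),.095);hole=ray(c,S(235.5,268),z0+.052);tl=ray(c,S(186,231),.095);tr=ray(c,S(286,231),.095)
tb=ray(c,S(186,84),.095);b1=ray(c,S(196,300),z0+.052);b2=ray(c,S(276,300),z0+.052)
print(eye,hole,tl,tr,tb);print('bottom',z0,'fwd',(eye-hole)@ex,'lat',(eye-hole)@ey,'tabmid lat',((tl+tr)/2-hole)@ey,'bodymid lat',((tl+tr)/2-(b1+b2)/2)@ey,'tabyaw',np.degrees(np.arctan2(*(tb-tl)[1::-1])),'tabfront fwd from eye',((tl+tr)/2-eye)@ex)
for v in (215,225,235,240):print(v,g[v,312:345].tolist())
E
```

```text
[ 0.47399022 -0.0480059   0.095     ] [ 0.4368902  -0.05306762  0.0966    ] [ 0.44612946 -0.0362044   0.095     ] [ 0.45050616 -0.06696731  0.095     ] [ 0.49020787 -0.03115738  0.095     ]
bottom 0.04460000000000002 fwd 0.03744363701662156 lat 8.226888984231967e-05 tabmid lat -5.1323417689577475e-05 bodymid lat 8.650231247078324e-05 tabyaw 6.531972624390301 tabfront fwd from eye -0.025920475044813644
215 [91, 92, 92, 92, 92, 91, 91, 93, 71, 59, 59, 60, 62, 62, 62, 62, 62, 61, 61, 60, 60, 66, 90, 93, 93, 92, 94, 94, 95, 95, 95, 94, 88]
225 [91, 91, 90, 91, 91, 92, 78, 62, 61, 61, 63, 62, 63, 64, 64, 64, 64, 64, 61, 60, 58, 72, 90, 93, 93, 95, 95, 95, 95, 94, 94, 93, 88]
235 [11, 11, 11, 11, 11, 30, 60, 68, 72, 72, 74, 75, 76, 77, 78, 78, 77, 76, 71, 68, 65, 37, 12, 10, 11, 11, 11, 34, 44, 47, 47, 47, 47]
240 [11, 12, 11, 13, 10, 42, 63, 71, 76, 79, 81, 83, 86, 86, 86, 85, 82, 79, 75, 69, 64, 36, 13, 10, 13, 11, 11, 17, 42, 48, 47, 46, 47]
```

>>> move_arm --moves '[{"tx": 0,"ty": 0,"tz": -3,"rx": 0,"ry": 0,"rz": 0,"gripper": -1},{"tx": 0,"ty": 0,"tz": -6,"rx": 0,"ry": 0,"rz": 0,"gripper": -1},{"tx": 0,"ty": 0,"tz": -8,"rx": 0,"ry": 0,"rz": 0,"gripper": -1},{"tx": 0,"ty": 0,"tz": -9,"rx": 0,"ry": 0,"rz": 0,"gripper": -1},{"tx": 0,"ty": 0,"tz": -9,"rx": 0,"ry": 0,"rz": 0,"gripper": -1}]'

```text
time: 9.07
eef_pos: [0.4203, -0.0548, 0.1166]
orientation: [-177.8, 0.0, 7.6]
ft_force: [-0.9, 0.5, 3.5]
finger_gap: 0.0072
grasp_force: 25.0
```

>>> move_arm --moves '[{"tx": 0,"ty": 0,"tz": -0.5,"rx": 0,"ry": 0,"rz": 0,"gripper": -1},{"tx": 0,"ty": 0,"tz": -1,"rx": 0,"ry": 0,"rz": 0,"gripper": -1}]'

```text
time: 9.23
eef_pos: [0.4205, -0.0549, 0.1158]
orientation: [-177.8, -0.0, 7.6]
ft_force: [-1.6, 0.2, 2.8]
finger_gap: 0.0071
grasp_force: 25.0
```

>>> move_arm --moves '[{"tx": 0,"ty": 0,"tz": 2.6,"rx": 0,"ry": 0,"rz": 0,"gripper": -1},{"tx": 0,"ty": 0,"tz": 2.6,"rx": 0,"ry": 0,"rz": 0,"gripper": -1},{"tx": 6,"ty": 0.8,"tz": 2.6,"rx": 0,"ry": 0,"rz": 0,"gripper": -1},{"tx": 12,"ty": 1.6,"tz": 2.6,"rx": 0,"ry": 0,"rz": 0,"gripper": -1},{"tx": 18,"ty": 2.4,"tz": 2.6,"rx": 0,"ry": 0,"rz": 0,"gripper": -1}]'

```text
time: 9.65
eef_pos: [0.4392, -0.0524, 0.1181]
orientation: [-177.8, -0.0, 7.6]
ft_force: [0.7, -0.5, -4.9]
finger_gap: 0.007
grasp_force: 25.0
```

>>> move_arm --moves '[{"tx": 5,"ty": 0.7,"tz": 0,"rx": 0,"ry": 0,"rz": 0,"gripper": -1},{"tx": 10,"ty": 1.4,"tz": 0,"rx": 0,"ry": 0,"rz": 0,"gripper": -1},{"tx": 14,"ty": 1.9,"tz": 0,"rx": 0,"ry": 0,"rz": 0,"gripper": -1},{"tx": 16,"ty": 2.1,"tz": 0,"rx": 0,"ry": 0,"rz": 0,"gripper": -1},{"tx": 17,"ty": 2.3,"tz": 0,"rx": 0,"ry": 0,"rz": 0,"gripper": -1}]'

```text
time: 10.07
eef_pos: [0.4557, -0.0501, 0.1181]
orientation: [-177.8, 0.0, 7.6]
ft_force: [0.1, -1.1, -4.3]
finger_gap: 0.0072
grasp_force: 25.0
```

```bash
python3 look.py w4; python3 - <<'E'
import cv2
im=cv2.imread('pics/w4.png');cv2.imwrite('pics/w4d.png',cv2.resize(im[120:280,240:420],(720,640)[:1]+(600,),interpolation=cv2.INTER_CUBIC))
E
```

```text
[ 0.45568973 -0.0500839   0.11809546] [-1.77778848e+02  1.33144910e-02  7.58198018e+00] [ 0.11764222 -1.12424296 -4.28946017]
```

View pics/w4d.png

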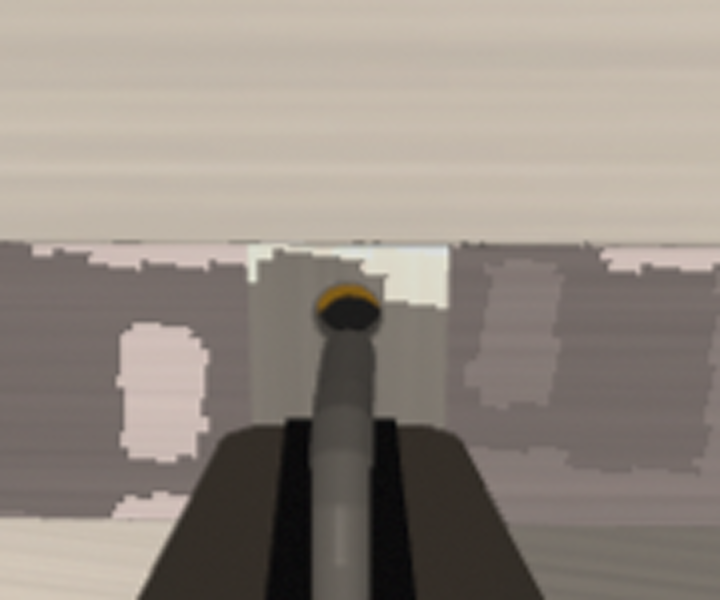

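Through the eye at (348,310) I can see the lock's hole slightly forward-short, and lateral alignment is centred. I'll advance about 2 mm, then lower onto the plate.

>>> move_arm --moves '[{"tx": 0.7,"ty": 0.1,"tz": 0,"rx": 0,"ry": 0,"rz": 0,"gripper": -1},{"tx": 1.4,"ty": 0.2,"tz": 0,"rx": 0,"ry": 0,"rz": 0,"gripper": -1},{"tx": 2,"ty": 0.3,"tz": 0,"rx": 0,"ry": 0,"rz": 0,"gripper": -1},{"tx": 2,"ty": 0.3,"tz": 0,"rx": 0,"ry": 0,"rz": 0,"gripper": -1}]'

```text
time: 10.55
eef_pos: [0.4575, -0.0498, 0.1183]
orientation: [-177.8, -0.0, 7.6]
ft_force: [-0.5, 0.1, -3.6]
finger_gap: 0.007
grasp_force: 25.0
```

>>> move_arm --moves '[{"tx": 0.3,"ty": 0,"tz": 0,"rx": 0,"ry": 0,"rz": 0,"gripper": -1},{"tx": 0.6,"ty": 0,"tz": 0,"rx": 0,"ry": 0,"rz": 0,"gripper": -1}]'

```text
time: 10.72
eef_pos: [0.4579, -0.0499, 0.1182]
orientation: [-177.8, 0.0, 7.6]
ft_force: [-0.4, 0.5, -5.2]
finger_gap: 0.0071
grasp_force: 25.0
```

>>> move_arm --moves '[{"tx": 0.4,"ty": 0,"tz": 0,"rx": 0,"ry": 0,"rz": 0,"gripper": -1},{"tx": 0.7,"ty": 0.1,"tz": 0,"rx": 0,"ry": 0,"rz": 0,"gripper": -1},{"tx": 0.7,"ty": 0.1,"tz": 0,"rx": 0,"ry": 0,"rz": 0,"gripper": -1}]'

```text
time: 10.97
eef_pos: [0.4587, -0.0498, 0.1182]
orientation: [-177.8, 0.0, 7.6]
ft_force: [0.7, -0.7, -5.1]
finger_gap: 0.0075
grasp_force: 25.0
```

```bash
python3 look.py w5; python3 - <<'E'
import cv2
im=cv2.imread('pics/w5.png');cv2.imwrite('pics/w5d.png',cv2.resize(im[170:250,280:376],(720,600),interpolation=cv2.INTER_CUBIC))
E
```

```text
[ 0.45871204 -0.04975283  0.11820029] [-1.77779775e+02  4.48058136e-03  7.56688712e+00] [ 0.71529836 -0.65863297 -5.10591736]
```

View pics/w5d.png

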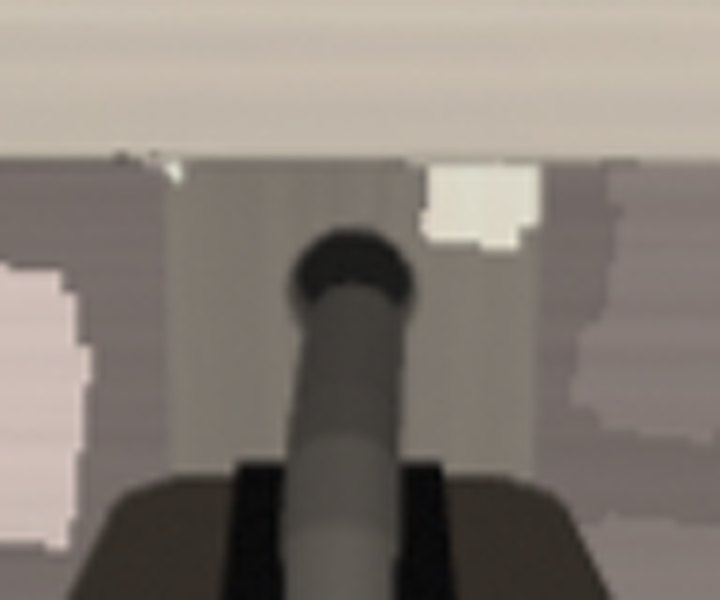

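```bash
python3 - <<'E'
from off import *
c=pickle.load(open('w5.pkl','rb'))
S=lambda x,y:(280+x/7.5-.43,170+y/7.5-.43)
ef=ray(c,S(352,232),.095);el=ray(c,S(291,290),.095);er=ray(c,S(414,290),.095)
tf=ray(c,S(354,283),.1006);tl=ray(c,S(304,330),.1006);tr=ray(c,S(405,330),.1006)
print('eye width',np.linalg.norm(el-er),'toe w',np.linalg.norm(tl-tr))
print('fwd toe->eye',((ef-tf)@ex-.001)*1e3,'lat',((el+er)/2-(tl+tr)/2)@ey*1e3)
im=cv2.cvtColor(cv2.imread('pics/w5.png'),cv2.COLOR_BGR2GRAY)
for v in range(198,222,2):print(v,im[v,314:342].tolist())
E
```

```text
eye width 0.009971683500801732 toe w 0.007987268007203358
fwd toe->eye 1.52903016655332 lat 0.3441381313201236
198 [117, 118, 119, 119, 118, 117, 116, 117, 118, 117, 115, 116, 117, 118, 120, 118, 116, 117, 120, 120, 119, 119, 178, 208, 213, 213, 214, 215]
200 [117, 119, 121, 121, 119, 117, 117, 117, 118, 109, 87, 80, 80, 79, 84, 89, 106, 116, 120, 121, 121, 120, 191, 212, 214, 214, 215, 214]
202 [117, 119, 120, 120, 120, 117, 109, 82, 48, 30, 27, 27, 27, 27, 27, 28, 32, 52, 84, 110, 119, 120, 120, 147, 154, 154, 156, 156]
204 [117, 119, 120, 120, 114, 91, 49, 29, 27, 27, 28, 28, 28, 28, 28, 28, 28, 28, 27, 61, 101, 117, 121, 121, 121, 121, 121, 122]
206 [118, 119, 120, 120, 95, 54, 29, 27, 27, 28, 28, 28, 27, 27, 27, 28, 29, 27, 27, 28, 52, 99, 118, 120, 121, 121, 120, 121]
208 [118, 119, 120, 114, 84, 58, 35, 26, 27, 38, 50, 53, 56, 56, 56, 50, 42, 30, 27, 28, 44, 87, 115, 120, 121, 121, 122, 122]
210 [119, 119, 120, 118, 94, 68, 56, 44, 52, 58, 60, 61, 62, 63, 62, 62, 62, 58, 44, 45, 64, 94, 117, 120, 120, 121, 121, 122]
212 [118, 119, 120, 119, 107, 87, 65, 58, 58, 60, 60, 61, 62, 62, 63, 61, 62, 61, 60, 64, 85, 111, 120, 120, 120, 121, 121, 123]
214 [118, 119, 120, 119, 118, 113, 82, 61, 59, 59, 60, 62, 62, 63, 63, 62, 61, 60, 60, 70, 109, 119, 121, 120, 120, 121, 121, 122]
216 [118, 119, 120, 120, 118, 109, 73, 58, 59, 61, 61, 62, 63, 63, 63, 60, 61, 60, 60, 71, 111, 119, 120, 120, 120, 121, 122, 123]
218 [118, 118, 119, 120, 117, 98, 67, 58, 60, 61, 61, 62, 63, 63, 62, 61, 62, 60, 60, 71, 110, 118, 119, 120, 120, 119, 121, 122]
220 [117, 117, 120, 119, 117, 86, 62, 60, 59, 60, 61, 62, 63, 62, 61, 60, 60, 60, 60, 83, 112, 118, 119, 119, 119, 120, 121, 121]
```

>>> move_arm --moves '[{"tx": 0.4,"ty": 0.2,"tz": 0,"rx": 0,"ry": 0,"rz": 0,"gripper": -1},{"tx": 0.8,"ty": 0.4,"tz": 0,"rx": 0,"ry": 0,"rz": 0,"gripper": -1},{"tx": 1.2,"ty": 0.5,"tz": 0,"rx": 0,"ry": 0,"rz": 0,"gripper": -1},{"tx": 1.2,"ty": 0.5,"tz": 0,"rx": 0,"ry": 0,"rz": 0,"gripper": -1}]'

```text
time: 11.45
eef_pos: [0.46, -0.0492, 0.1182]
orientation: [-177.8, -0.0, 7.6]
ft_force: [-0.3, -0.5, -4.6]
finger_gap: 0.0075
grasp_force: 25.0
```

>>> move_arm --moves '[{"tx": 0.3,"ty": 0,"tz": 0,"rx": 0,"ry": 0,"rz": 0,"gripper": -1},{"tx": 0.3,"ty": 0,"tz": 0,"rx": 0,"ry": 0,"rz": 0,"gripper": -1},{"tx": 0.3,"ty": 0,"tz": 0,"rx": 0,"ry": 0,"rz": 0,"gripper": -1}]'

```text
time: 11.7
eef_pos: [0.4602, -0.0493, 0.1182]
orientation: [-177.8, 0.0, 7.6]
ft_force: [-0.5, 0.3, -3.9]
finger_gap: 0.0071
grasp_force: 25.0
```

>>> move_arm --moves '[{"tx": 0,"ty": 0,"tz": -1,"rx": 0,"ry": 0,"rz": 0,"gripper": -1},{"tx": 0,"ty": 0,"tz": -2,"rx": 0,"ry": 0,"rz": 0,"gripper": -1},{"tx": 0,"ty": 0,"tz": -3,"rx": 0,"ry": 0,"rz": 0,"gripper": -1},{"tx": 0,"ty": 0,"tz": -3,"rx": 0,"ry": 0,"rz": 0,"gripper": -1}]' --newtons 40

```text
time: 12.03
eef_pos: [0.4603, -0.0493, 0.1153]
orientation: [-177.8, -0.0, 7.6]
ft_force: [-2.6, -0.4, 2.6]
finger_gap: 0.0068
grasp_force: 40.0
```

>>> move_arm --moves '[{"tx": 0,"ty": 0,"tz": -1,"rx": 0,"ry": 0,"rz": 0,"gripper": -1},{"tx": 0,"ty": 0,"tz": -2,"rx": 0,"ry": 0,"rz": 0,"gripper": -1},{"tx": 0,"ty": 0,"tz": -2,"rx": 0,"ry": 0,"rz": 0,"gripper": -1}]'

```text
time: 12.28
eef_pos: [0.4602, -0.0493, 0.1132]
orientation: [-177.8, 0.0, 7.6]
ft_force: [-1.0, 0.0, 3.0]
finger_gap: 0.0063
grasp_force: 40.0
```

>>> move_arm --moves '[{"tx": 0,"ty": 0,"tz": -0.7,"rx": 0,"ry": 0,"rz": 0,"gripper": -1},{"tx": 0,"ty": 0,"tz": -1.4,"rx": 0,"ry": 0,"rz": 0,"gripper": -1},{"tx": 0,"ty": 0,"tz": -1.4,"rx": 0,"ry": 0,"rz": 0,"gripper": -1}]'

```text
time: 12.53
eef_pos: [0.4601, -0.0493, 0.1117]
orientation: [-177.8, 0.0, 7.6]
ft_force: [-1.2, 0.4, 3.1]
finger_gap: 0.0071
grasp_force: 40.0
```

>>> move_arm --moves '[{"tx": 0,"ty": 0,"tz": -0.5,"rx": 0,"ry": 0,"rz": 0,"gripper": -1},{"tx": 0,"ty": 0,"tz": -1,"rx": 0,"ry": 0,"rz": 0,"gripper": -1},{"tx": 0,"ty": 0,"tz": -1,"rx": 0,"ry": 0,"rz": 0,"gripper": -1}]'

```text
time: 12.78
eef_pos: [0.4601, -0.0493, 0.1107]
orientation: [-177.8, 0.0, 7.6]
ft_force: [-1.2, -0.0, 3.3]
finger_gap: 0.0066
grasp_force: 40.0
```

>>> move_arm --moves '[{"tx": 0,"ty": 0,"tz": -1,"rx": 0,"ry": 0,"rz": 0,"gripper": -1},{"tx": 0,"ty": 0,"tz": -2,"rx": 0,"ry": 0,"rz": 0,"gripper": -1},{"tx": 0,"ty": 0,"tz": -3,"rx": 0,"ry": 0,"rz": 0,"gripper": -1},{"tx": 0,"ty": 0,"tz": -4,"rx": 0,"ry": 0,"rz": 0,"gripper": -1},{"tx": 0,"ty": 0,"tz": -5,"rx": 0,"ry": 0,"rz": 0,"gripper": -1}]'

```text
time: 13.2
eef_pos: [0.4601, -0.0492, 0.1057]
orientation: [-177.8, 0.0, 7.6]
ft_force: [-1.6, 0.7, 2.9]
finger_gap: 0.0068
grasp_force: 40.0
```

>>> move_arm --moves '[{"tx": 0,"ty": 0,"tz": 3,"rx": 0,"ry": 0,"rz": 0,"gripper": -1},{"tx": 0,"ty": 0,"tz": 6,"rx": 0,"ry": 0,"rz": 0,"gripper": -1},{"tx": 0,"ty": 0,"tz": 9,"rx": 0,"ry": 0,"rz": 0,"gripper": -1},{"tx": 0,"ty": 0,"tz": 10.5,"rx": 0,"ry": 0,"rz": 0,"gripper": -1},{"tx": 0,"ty": 0,"tz": 10.5,"rx": 0,"ry": 0,"rz": 0,"gripper": -1}]'

```text
time: 13.62
eef_pos: [0.4604, -0.0493, 0.1168]
orientation: [-177.8, -0.0, 7.6]
ft_force: [-1.1, -0.3, 3.8]
finger_gap: 0.007
grasp_force: 40.0
```

>>> move_arm --moves '[{"tx": 0,"ty": 0,"tz": 0,"rx": 0,"ry": 0,"rz": 0,"gripper": -0.6},{"tx": 0,"ty": 0,"tz": 0,"rx": 0,"ry": 0,"rz": 0,"gripper": -0.6},{"tx": 0,"ty": 0,"tz": 0,"rx": 0,"ry": 0,"rz": 0,"gripper": -0.6},{"tx": 0,"ty": 0,"tz": 15,"rx": 0,"ry": 0,"rz": 0,"gripper": -0.6},{"tx": 0,"ty": 0,"tz": 40,"rx": 0,"ry": 0,"rz": 0,"gripper": -0.6}]'

```text
time: 14.03
eef_pos: [0.4583, -0.049, 0.1546]
orientation: [-177.7, 0.3, 7.6]
ft_force: [-0.4, -1.0, 0.2]
finger_gap: 0.0185
grasp_force: 0.0
```

>>> move_arm --moves '[{"tx": 0,"ty": -0.7,"tz": 0,"rx": -2.2,"ry": -0.3,"rz": 0,"gripper": -1},{"tx": 0,"ty": -0.7,"tz": 0,"rx": -2.2,"ry": -0.3,"rz": 0,"gripper": -1},{"tx": 0,"ty": -0.7,"tz": 0,"rx": -2.2,"ry": -0.3,"rz": 0,"gripper": -1},{"tx": 0,"ty": -0.7,"tz": 0,"rx": -2.2,"ry": -0.3,"rz": 0,"gripper": -1},{"tx": 0,"ty": -0.7,"tz": 0,"rx": -2.2,"ry": -0.3,"rz": 0,"gripper": -1}]'

```text
time: 14.45
eef_pos: [0.4596, -0.0499, 0.1556]
orientation: [-179.9, 0.1, 7.6]
ft_force: [0.5, -0.5, -0.3]
finger_gap: 0.0003
grasp_force: 0.0
```

```bash
python3 look.py w6; python3 - <<'E'
import cv2,numpy as np
im=cv2.imread('pics/w6.png');cv2.imwrite('pics/w6d.png',cv2.resize(im[150:270,250:410],(800,600),interpolation=cv2.INTER_CUBIC))
E
```

```text
[ 0.4596159  -0.04988682  0.15558148] [-1.79941826e+02  7.59596919e-02  7.57022307e+00] [ 0.54004485 -0.51892186 -0.26513533]
```

View pics/w6d.png

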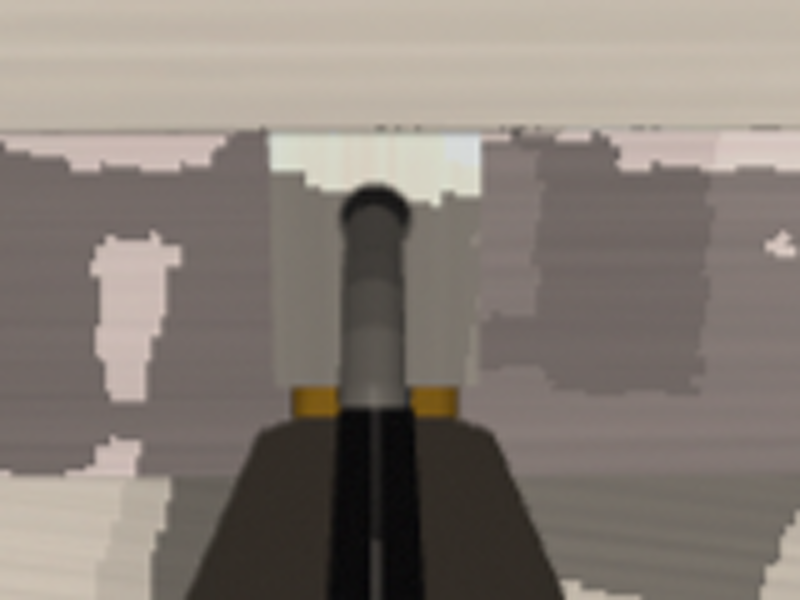

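The lock stands upright with the toe centred over the eye at (375,200), and the closed fingers are above the bow. I'll press now.

>>> move_arm --moves '[{"tx": 0,"ty": 0,"tz": -8,"rx": 0,"ry": 0,"rz": 0,"gripper": -1},{"tx": 0,"ty": 0,"tz": -13,"rx": 0,"ry": 0,"rz": 0,"gripper": -1},{"tx": 0,"ty": 0,"tz": -15,"rx": 0,"ry": 0,"rz": 0,"gripper": -1},{"tx": 0,"ty": 0,"tz": -16.5,"rx": 0,"ry": 0,"rz": 0,"gripper": -1},{"tx": 0,"ty": 0,"tz": -18,"rx": 0,"ry": 0,"rz": 0,"gripper": -1}]'

```text
time: 15.02
eef_pos: [0.4599, -0.05, 0.138]
orientation: [-180.0, 0.0, 7.6]
ft_force: [0.1, -0.3, 3.3]
finger_gap: -0.0001
grasp_force: 1.4
```

>>> move_arm --moves '[{"tx": 0,"ty": 0,"tz": -1,"rx": 0,"ry": 0,"rz": 0,"gripper": -1},{"tx": 0,"ty": 0,"tz": -2,"rx": 0,"ry": 0,"rz": 0,"gripper": -1},{"tx": 0,"ty": 0,"tz": -3,"rx": 0,"ry": 0,"rz": 0,"gripper": -1},{"tx": 0,"ty": 0,"tz": -3,"rx": 0,"ry": 0,"rz": 0,"gripper": -1}]'

```text
time: 15.35
eef_pos: [0.46, -0.0499, 0.1352]
orientation: [-180.0, 0.0, 7.6]
ft_force: [-0.5, 0.7, 2.6]
finger_gap: 0.0003
grasp_force: 1.5
```

>>> move_arm --moves '[{"tx": 0,"ty": 0,"tz": -1.5,"rx": 0,"ry": 0,"rz": 0,"gripper": -1},{"tx": 0,"ty": 0,"tz": -3,"rx": 0,"ry": 0,"rz": 0,"gripper": -1},{"tx": 0,"ty": 0,"tz": -4.5,"rx": 0,"ry": 0,"rz": 0,"gripper": -1},{"tx": 0,"ty": 0,"tz": -6,"rx": 0,"ry": 0,"rz": 0,"gripper": -1}]'

```text
time: 15.68
eef_pos: [0.4601, -0.0499, 0.1292]
orientation: [-180.0, 0.0, 7.6]
ft_force: [-2.2, -0.4, 4.2]
finger_gap: 0.0006
grasp_force: 2.2
```

>>> move_arm --moves '[{"tx": 0,"ty": 0,"tz": -1,"rx": 0,"ry": 0,"rz": 0,"gripper": -1},{"tx": 0,"ty": 0,"tz": -2,"rx": 0,"ry": 0,"rz": 0,"gripper": -1},{"tx": 0,"ty": 0,"tz": -3,"rx": 0,"ry": 0,"rz": 0,"gripper": -1},{"tx": 0,"ty": 0,"tz": -4,"rx": 0,"ry": 0,"rz": 0,"gripper": -1}]'

```text
time: 16.02
eef_pos: [0.4604, -0.05, 0.1258]
orientation: [180.0, -0.0, 7.6]
ft_force: [-3.6, -0.7, 11.9]
finger_gap: 0.0005
grasp_force: 5.9
```

>>> move_arm --moves '[{"tx": 0,"ty": 0,"tz": -1,"rx": 0,"ry": 0,"rz": 0,"gripper": -1},{"tx": 0,"ty": 0,"tz": -2,"rx": 0,"ry": 0,"rz": 0,"gripper": -1}]'

```text
time: 16.18
eef_pos: [0.4604, -0.05, 0.1239]
orientation: [180.0, -0.0, 7.6]
ft_force: [-3.7, 1.0, 12.5]
finger_gap: 0.0006
grasp_force: 6.4
```

>>> move_arm --moves '[{"tx": 0,"ty": 0,"tz": -0.7,"rx": 0,"ry": 0,"rz": 0,"gripper": -1},{"tx": 0,"ty": 0,"tz": -1.4,"rx": 0,"ry": 0,"rz": 0,"gripper": -1}]'

```text
time: 16.35
eef_pos: [0.4604, -0.05, 0.1225]
orientation: [180.0, -0.0, 7.6]
ft_force: [-3.1, 0.7, 11.8]
finger_gap: 0.0003
grasp_force: 5.9
```

Past the peak. I'll keep going to the click.

>>> move_arm --moves '[{"tx": 0,"ty": 0,"tz": -0.8,"rx": 0,"ry": 0,"rz": 0,"gripper": -1},{"tx": 0,"ty": 0,"tz": -1.6,"rx": 0,"ry": 0,"rz": 0,"gripper": -1},{"tx": 0,"ty": 0,"tz": -2.4,"rx": 0,"ry": 0,"rz": 0,"gripper": -1}]'

```text
time: 16.6
eef_pos: [0.4602, -0.05, 0.1196]
orientation: [180.0, -0.0, 7.6]
ft_force: [-2.3, 0.5, 4.1]
finger_gap: 0.0004
grasp_force: 1.9
```

>>> move_arm --moves '[{"tx": 0,"ty": 0,"tz": -0.7,"rx": 0,"ry": 0,"rz": 0,"gripper": -1},{"tx": 0,"ty": 0,"tz": -1.4,"rx": 0,"ry": 0,"rz": 0,"gripper": -1}]'

```text
time: 16.77
eef_pos: [0.4603, -0.0499, 0.1179]
orientation: [-180.0, -0.0, 7.6]
ft_force: [-1.0, -0.1, 2.2]
finger_gap: 0.0007
grasp_force: 1.4
```

>>> move_arm --moves '[{"tx": 0,"ty": 0,"tz": -0.6,"rx": 0,"ry": 0,"rz": 0,"gripper": -1},{"tx": 0,"ty": 0,"tz": -1,"rx": 0,"ry": 0,"rz": 0,"gripper": -1},{"tx": 0,"ty": 0,"tz": -1,"rx": 0,"ry": 0,"rz": 0,"gripper": -1}]'

```text
time: 17.02
eef_pos: [0.4603, -0.0499, 0.1171]
orientation: [-180.0, -0.0, 7.6]
ft_force: [-0.9, 0.7, 5.2]
finger_gap: 0.0003
grasp_force: 2.3
```

>>> move_arm --moves '[{"tx": 0,"ty": 0,"tz": 2,"rx": 0,"ry": 0,"rz": 0,"gripper": -1},{"tx": 0,"ty": 0,"tz": 4,"rx": 0,"ry": 0,"rz": 0,"gripper": -1},{"tx": 0,"ty": 0,"tz": 4,"rx": 0,"ry": 0,"rz": 0,"gripper": -1}]'

```text
time: 17.27
eef_pos: [0.4604, -0.05, 0.1214]
orientation: [180.0, -0.0, 7.6]
ft_force: [0.2, 0.3, 0.4]
finger_gap: 0.0003
grasp_force: 0.0
```

No contact 4 mm up, so the shackle stayed down. I'll retreat and check.

>>> move_arm --moves '[{"tx": 0,"ty": 0,"tz": 20,"rx": 0,"ry": 0,"rz": 0,"gripper": -1},{"tx": -5,"ty": 0,"tz": 45,"rx": 0,"ry": 0,"rz": 0,"gripper": -1},{"tx": -15,"ty": 0,"tz": 75,"rx": 0,"ry": 0,"rz": 0,"gripper": -1},{"tx": -25,"ty": 0,"tz": 100,"rx": 0,"ry": 0,"rz": 0,"gripper": -1},{"tx": -25,"ty": 0,"tz": 100,"rx": 0,"ry": 0,"rz": 0,"gripper": -1}]'

```text
time: 17.68
eef_pos: [0.4362, -0.0502, 0.2253]
orientation: [179.9, -0.3, 7.6]
ft_force: [1.3, -0.3, 0.7]
finger_gap: 0.0001
grasp_force: 0.0
```

```bash
python3 look.py w7; python3 - <<'E'
import cv2
im=cv2.imread('pics/w7.png');cv2.imwrite('pics/w7d.png',cv2.resize(im[70:270,190:450],(780,600),interpolation=cv2.INTER_CUBIC))
E
```

```text
[ 0.43621667 -0.0501798   0.22526674] [179.91362072  -0.32653598   7.56998972] [ 1.30298975 -0.26504726  0.65797144]
```

View pics/w7d.png

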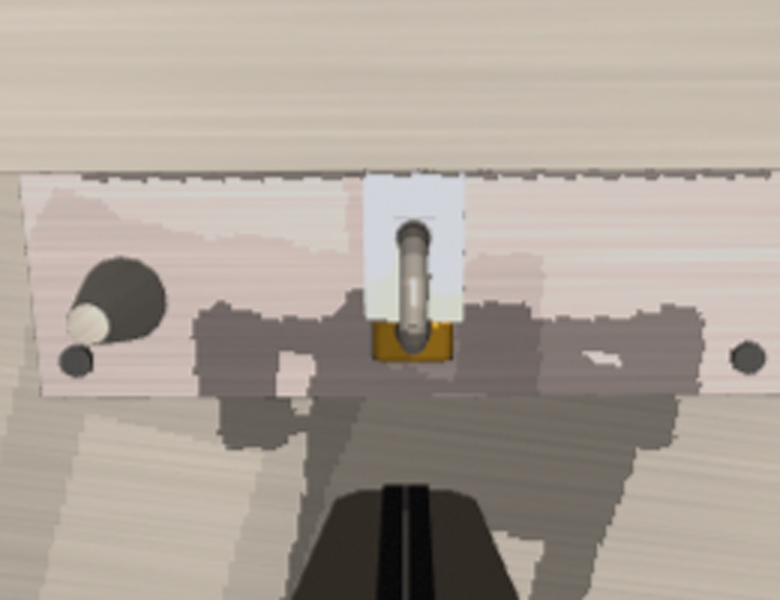

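The shackle is down through the eye at (413,235), the body stands beneath the tab, the lid is shut and the nozzle is undisturbed. I'll hand in.

```bash
python3 -c "
from workcell import ctrl
print(ctrl.sign_off())"
```

```text
the job is handed in; nothing more can be done
None
```

The chest's lid is shut and the brass padlock is locked through both eyes, with the gripper clear and the job handed in at about 18 s. The last wrist picture shows the shackle down and the nozzle still in place. The click peaked at about 12.5 N, but while shutting the lid I briefly pressed it to about 60 N with the closed fingertips before lifting off; the padlock was not involved. The hand-in call did not report a verdict.

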